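Tare the dial balance with the empty sample cup

TASK

Stand the empty steel sample cup upright in the middle of the balance's load pan, setting it down gently. Then, with the cup's weight on the pan, turn the tare knob, which turns the dial with it, until the pointer reads zero: the dial's thick zero mark stands in line with the pointer's tip. Let go of everything and leave the other things on the bench where they are.

Things in the scene. Friction and masses are not known exactly. Their poses are not given: they have to be found in the camera images.
- balance: Bench dial balance, fixed: a low off-white casing 210 mm (its x) by 360 mm (its y), top 55 mm above the bench. Origin: centre of the underside; z up, yaw varies. On it are a round face-up dial, 164 mm across, centred at y = -75 mm of this frame, and the load pan, centred at y = +105 mm. With the pan empty the pointer lies on the dial's +x side.
- cup_center (a point): Centre (half-way up) of the sample cup: an open round steel cup with straight sides, 56 mm outside diameter, 80 mm high, wall 3 mm, standing upright loose on the bench, 0.25 to 0.5 kg. Its z axis points up along the cup. It can be gripped across its outside from above.
- pan_top (a point): Centre of the upper face of the load pan, a flat round steel plate 110 mm across, 6 mm thick, with an engraved ring 72 mm across around its middle; 85 mm above the bench when empty. The pan is on a soft spring (420 N/m, 18 mm of travel, 0.3 N preload) and sinks 5 to 11 mm under the cup; this point sinks with it.
- tare_knob (a joint): Angle of the tare knob about its vertical axis (rad), growing clockwise as seen from above, stops at -2.9 and 2.9; it stays where it is left (0.05 N m of friction). The round dial with its zero mark is one piece with the knob and turns with it; the pointer does not. At 0 the zero mark and the knob's grip bar lie along the balance's x axis.
- knob_grip (a point): On the axis of the tare knob, at the height to grip its bar, 106 mm above the bench, at the centre of the dial. The knob is black: a disc 52 mm across with its top 75 mm above the bench, and across it an upright grip bar 64 mm long, 16 mm wide, reaching to 121 mm above the bench. This point turns with the knob; its x axis runs along the bar, towards the zero mark.
- pointer_tip (a point): Inner tip of the black pointer, 64 mm from the knob's axis, 69 mm above the bench. The pointer comes out from under the dial and folds inward over its rim, narrowing to the tip. Weight on the pan turns it clockwise (seen from above) about the knob's axis, 110 rad per metre that the pan sinks: 0.5 to 1.2 rad for the cup, whose weight is not known beforehand.
- zero_mark (a point): The zero of the dial: the outer end of the one thick black bar (30 x 8 mm, radial) among the thin graduations, 64 mm from the knob's axis, 69 mm above the bench. It turns with the knob. The pointer reads zero when its tip is at this point.
- jar_center (a point): Centre (half-way up) of a closed glass jar with a screw cap, 62 mm across, 98 mm high, standing on the bench; a bystander. It and the cup may have changed places.
- weight_center (a point): Centre (half-way up) of a brass weight with a knobbed top, 60 mm across, 78 mm high, standing on the bench beyond the balance; a bystander.
- cup: The sample cup itself (see cup_center); origin at the centre of its underside, z up.
- pan: The load pan itself; origin at the centre of its upper face (same as pan_top).
There are look-alikes about, which are no part of the job. Of the things like the cup, leave any that is green or orange; of the rest the larger one is meant.

How it is judged:
By the outcome, as a careful person would: the job done as asked, in the order asked, and still so for the second after the job is handed in, with the robot touching nothing.
It also fails if it takes over 50 s, if anything falls off the work surface, if the arm or the gripper's body presses on something with over 40 N, if the wrist force passes 120 N, or if a joint passes its speed limit or range.

ROBOT

A 7-joint arm with a two-finger parallel gripper is mounted at the origin on the work surface. World frame = base frame: x ahead of the robot, y to its left, z up, the work surface at z = 0. Lengths are in mm, angles in rad, forces in N, time in s.
With the tool pointing down it reaches from about 400 to 875 mm from the base axis. Payload 19.3 kg.
Tool frame: the origin (TCP) lies at the very end of the fingers, on their centre line; the grasp point (between the pads) lies 19 mm behind it (grip_point_offset is the z of the grasp point in the tool frame, in mm); z points along the fingers, y is the line along which they close (so a half turn about z gives the same grasp; the last joint's range is limited). The gripper opens to 85 mm and grips with 20 to 120 N. Pads are 22 mm wide; open, the fingers measure 114 mm over their backs; the gripper's body (76 mm by 85 mm) begins 54 mm behind the grasp point. The pads swing forward as they close: fully open they stand 13 mm farther back than shut.
Start: joints at [-1.398, 0.521, -0.036, 1.599, 0.021, 1.021, -0.113], TCP at [150.283, 606.654, 231.291] pointing down, gripper open.
Joint ranges: [-2.91, 2.91], [-0.3, 2.13], [-1.5, 1.42], [0.17, 2.43], [-1.26, 4.41], [0.16, 1.93], [-2.52, 2.52]. Speed limits (rad/s): [1.89, 1.89, 2.39, 2.39, 3.01, 3.01, 3.01].

INTERFACE

Orientations are given as a 3x3 rotation matrix whose columns are the frame's x, y, z axes.
In Python, from workcell import movep, movel, goto_joints, open_gripper, clamp, wait, inverse_kinematics, read_state, camera, PlanningError, finish_job, grip_point_offset gives the robot as it stands. Calls block until the motion is done:
- movep(position, orientation): joint-space move of the TCP to a pose.
- movel(position, frame=None, max_speed=150, guard=None): straight line of the TCP; frame=None keeps the orientation; max_speed is the mean speed in mm/s. With guard (N) it stops when the force on the tool has changed by that much, and returns True; else False.
- goto_joints(angles): joint-space move.
- open_gripper() and clamp(): open the fingers fully, or close them until they stop; the grip force is fixed at half the most.
- wait(seconds).
- inverse_kinematics(position, orientation): joint angles nearest the present ones, or None.
- read_state(): the state.
- camera(name): name is "side" or "top"; returns a dict with "image" (420x560x3 uint8, blue, green, red), "range_z" (420x560 float32, mm along the optical axis (not along the pixel's ray), 0 where there is no reading), "fx", "fy", "cx", "cy" (pixels), "cam_to_world" (4x4, takes a point from camera to world coordinates). Camera axes: x right, y up, looking along -z (the intrinsics and any distortion apply to the point x, -y, -z); pixel columns grow to the right and rows downward; lengths in mm; the calibration is good to about 2 mm. A picture is of the moment at which its call begins.
A pose or a line that the arm cannot do raises PlanningError and nothing moves.
- finish_job(): hands the job in; it is judged then, once.
The state is a dict: "time": time; "qpos": joint angles; "qvel": joint speeds; "joint_efforts": joint torques, N m; "eef_pos": TCP position; "tool_rot": TCP orientation; "ft_force": force on the tool from outside, world axes, zero at the start; "torque": the same for the moment, N m; "finger_gap": finger opening in mm; "gripper_force": force on a finger pad.
Only numpy, scipy, OpenCV 4.12 (cv2) and the standard library are available. Lean on these libraries where they do the work, as an engineer would, in place of code of your own. Each camera call takes 0.05 s, during which the arm holds its last target. There are 200 camera calls.

## Working session

There is one attempt and no reset: what is moved stays moved. The work goes in short steps, each a Python script; the robot and the scene stay as the last script left them, time stands still between calls to the robot, and variables do not carry over. Pictures are saved under pics/ and viewed, at most 10 in all, crops included, and the job is handed in when it is done.

```bash
ls; mkdir -p pics; cat > h.py <<'E'
import numpy as np, cv2
from workcell import *
def save(c,n,box=None,s=1):
    im=c["image"]
    if box: im=im[box[1]:box[3],box[0]:box[2]]
    cv2.imwrite("pics/"+n,cv2.resize(im,None,fx=s,fy=s,interpolation=cv2.INTER_CUBIC))
def cloud(c):
    z=c["range_z"].astype(float); h,w=z.shape
    u,v=np.meshgrid(np.arange(w),np.arange(h))
    k=c["cam_to_world"]
    p=np.stack([(u-c["cx"])/c["fx"]*z,-(v-c["cy"])/c["fy"]*z,-z],-1)
    return p@k[:3,:3].T+k[:3,3]
def ray(c,u,v,zw):
    "pixel -> world point on plane z=zw"
    k=c["cam_to_world"]; d=k[:3,:3]@np.array([(u-c["cx"])/c["fx"],-(v-c["cy"])/c["fy"],-1]); o=k[:3,3]
    return o+d*(zw-o[2])/d[2]
def proj(c,p):
    k=c["cam_to_world"]; q=k[:3,:3].T@(np.array(p)-k[:3,3])
    return c["cx"]+c["fx"]*q[0]/-q[2], c["cy"]-c["fy"]*q[1]/-q[2]
E
python3 - <<'E'
from h import *
import pickle
for n in("top","side"):
    c=camera(n); pickle.dump(c,open(n+".pkl","wb")); save(c,n+"0.png",s=1.4)
    print(n,c.keys(),c["fx"],c["cx"],c["cam_to_world"].round(2).tolist())
s=read_state();print(s["time"],s["tool_rot"],grip_point_offset,s["finger_gap"])
E
```

```text
pics
top dict_keys(['image', 'range_z', 'fx', 'fy', 'cx', 'cy', 'cam_to_world']) 479.96036624071155 277.926123533048 [[0.02, 0.99, -0.17, 410.55], [-1.0, 0.02, 0.01, 61.67], [0.01, 0.17, 0.99, 1140.21], [0.0, 0.0, 0.0, 1.0]]
side dict_keys(['image', 'range_z', 'fx', 'fy', 'cx', 'cy', 'cam_to_world']) 484.75528036394417 282.6359255398424 [[-0.99, 0.07, -0.1, 486.88], [-0.12, -0.62, 0.78, 805.18], [-0.01, 0.79, 0.62, 702.85], [0.0, 0.0, 0.0, 1.0]]
0.1 [[-9.70666403e-01  2.40430246e-01 -1.76386068e-04]
 [ 2.40430305e-01  9.70665952e-01 -9.37487307e-04]
 [-5.41883538e-05 -9.52395988e-04 -9.99999545e-01]] -18.700000000000003 85.60005855859865
```

View pics/top0.png

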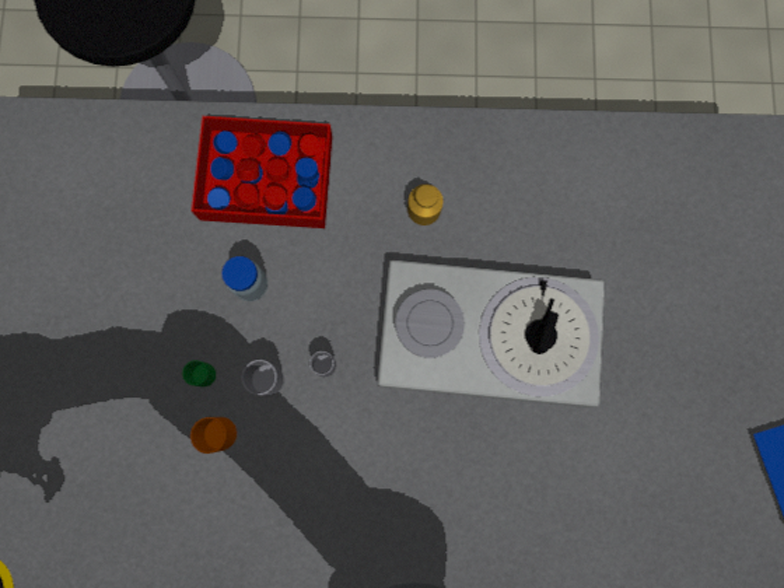

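View pics/side0.png

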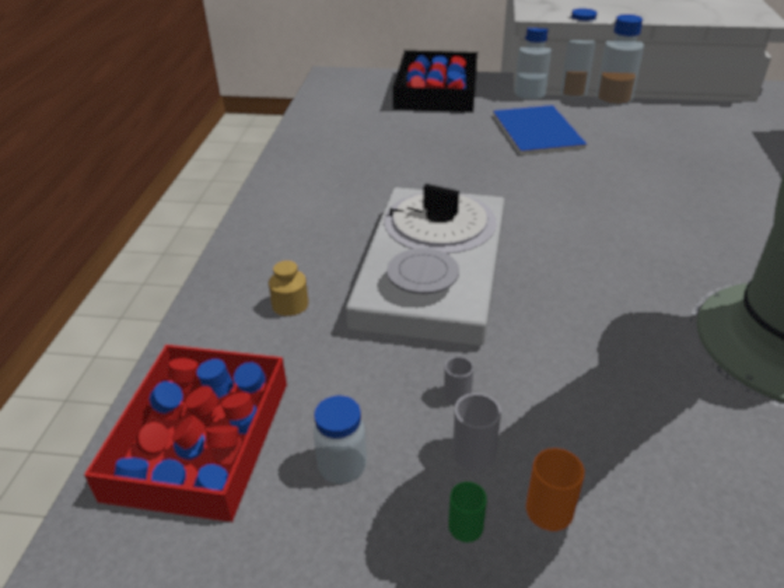

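The top view shows the grey cup at about (260,377)/1.4, with the small decoy at (321,363). The pan is at (430,322), the knob at (541,335), and the pointer and zero mark are both on the dial's upper side.

```bash
python3 - <<'E'
from h import *
import pickle
t=pickle.load(open("top.pkl","rb"));s=pickle.load(open("side.pkl","rb"))
a=cv2.resize(t["image"][180:300,260:440],None,fx=4.4,fy=4.4,interpolation=cv2.INTER_CUBIC)
cv2.imwrite("pics/bal.png",a)
b=cv2.resize(t["image"][240:320,125:245],None,fx=6,fy=6,interpolation=cv2.INTER_CUBIC)
cv2.imwrite("pics/cup.png",b)
for c,n in((t,"t"),(s,"s")):
    P=cloud(c)
    def st(m,l):
        q=P[m&(c["range_z"]>0)]; 
        if len(q): print(n,l,len(q),"mean",q.mean(0).round(1),"mid",((q.min(0)+q.max(0))/2).round(1),"ext",np.ptp(q,0).round(1))
    z=P[...,2]
    g=ray(t,260/1.4,377/1.4,80); near=np.hypot(P[...,0]-g[0],P[...,1]-g[1])<45
    st(near&(z>72)&(z<90),"cup rim")
    pn=ray(t,430/1.4,322/1.4,85); near=np.hypot(P[...,0]-pn[0],P[...,1]-pn[1])<80
    st(near&(z>78)&(z<95),"pan")
    k=ray(t,541/1.4,335/1.4,70); near=np.hypot(P[...,0]-k[0],P[...,1]-k[1])<110
    st(near&(z>60)&(z<71),"dial"); st(near&(z>112)&(z<130),"bar")
    near=np.hypot(P[...,0]-k[0],P[...,1]-k[1])<330
    m=near&(z>49)&(z<59)&(c["range_z"]>0)
    m=cv2.morphologyEx(m.astype(np.uint8),cv2.MORPH_OPEN,np.ones((3,3)))>0
    r=cv2.minAreaRect(P[m][:,:2].astype(np.float32)); print(n,"casing",r)
print(g,pn,k)
E
```

```text
t cup rim 127 mean [465.7 257.2  79.3] mid [465.5 255.9  79.1] ext [52.8 54.9 11.8]
t pan 1885 mean [555.8 -10.5  84.9] mid [555.6 -10.2  84.8] ext [107.8 107.1  13.4]
t dial 3755 mean [ 541.6 -188.6   65.8] mid [ 544.7 -189.    65.5] ext [196.2 191.4  11. ]
t bar 232 mean [ 542.2 -189.2  119.9] mid [ 542.4 -189.6  118.6] ext [62.7 32.  11.9]
t casing ((606.5548706054688, -119.54100036621094), (359.6767578125, 326.3416748046875), 85.65767669677734)
s cup rim 311 mean [464.5 255.8  77.7] mid [465.2 255.1  77.2] ext [53.9 56.8 10.4]
s pan 1366 mean [555.5  -8.   84.7] mid [556.2 -12.8  83.5] ext [108.5 113.2   9.4]
s dial 1558 mean [ 542.4 -173.    66.1] mid [ 543.7 -191.2   65.4] ext [182.2 178.7  10.9]
s bar 161 mean [ 542.2 -187.6  118.5] mid [ 542.4 -191.   117.6] ext [60.1 34.8 11.2]
s casing ((613.6420288085938, -122.70770263671875), (364.4842224121094, 345.0773010253906), 84.97972869873047)
[464.81101672 252.71599399  80.        ] [556.86633911 -12.54449897  85.        ] [ 541.77747678 -192.16629841   70.        ]
```

View pics/bal.png

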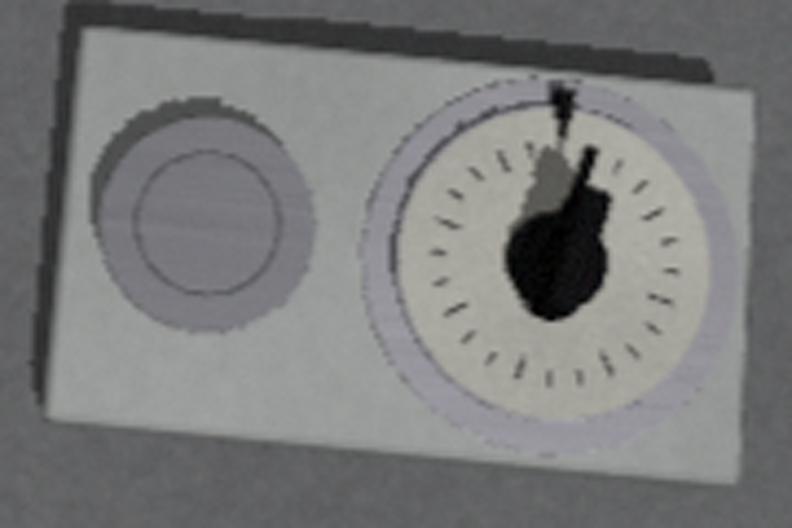

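View pics/cup.png

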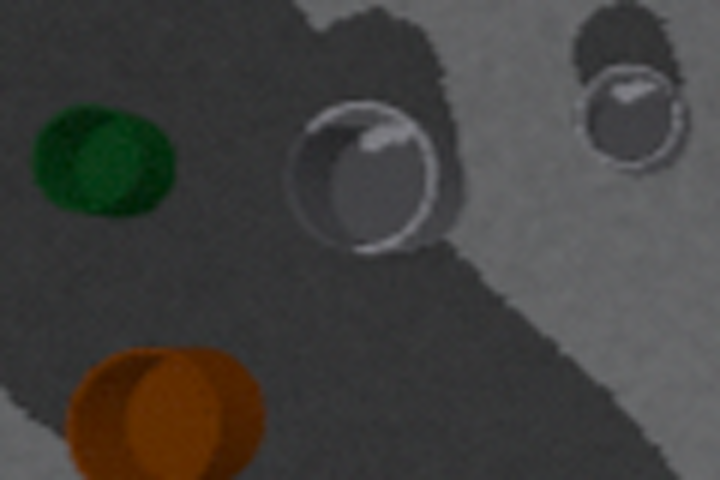

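The top crop shows the cup rim centred at full-image pixel (185.3,269.5). The pan ring is at (307.3,230.7), and the zero mark sits slightly clockwise of the pointer. I'll pick up the cup next.

```bash
python3 - <<'E'
from h import *
import pickle
t=pickle.load(open("top.pkl","rb"))
print("cup",ray(t,185.3,269.5,80),"pan",ray(t,307.3,230.7,85))
C=np.array([ray(t,260+u/4.4,180+v/4.4,55)[:2] for u,v in((82,28),(753,92),(738,483),(48,418))]);m=C.mean(0)
e=C[0]+C[3]-C[1]-C[2]; e/=np.linalg.norm(e); print("casing",m,"ydir",e,"pan",m+105*e,"knob",m-75*e)
cup=np.array([465,254.5]); R=np.array([[-.6,.8,0],[.8,.6,0],[0,0,-1.]])
movep([*cup,150],R); movel([*cup,36],max_speed=120)
clamp(); a=read_state(); print(a["finger_gap"],a["gripper_force"],a["ft_force"])
movel([*cup,200]); wait(.3); b=read_state(); print(b["ft_force"],b["torque"],b["finger_gap"],b["eef_pos"],b["time"],b["qpos"].round(2) if hasattr(b["qpos"],"round") else b["qpos"])
c=camera("side"); save(c,"lift.png",(180,100,460,310),2.8)
E
```

```text
cup [464.32484655 253.59798452  80.        ] pan [555.30676317 -12.90913995  85.        ]
casing [ 546.4504905  -117.34211445] ydir [0.07346468 0.99729782] pan [554.16428217 -12.62584343] knob [ 540.94063932 -192.1394509 ]
55.83172659288677 60.86596671491861 [-2.99098954 -0.89818075 13.57780718]
[ 0.03125728 -0.89770313 -3.00509818] [-0.02321135  0.04151861 -0.06185603] 55.586162788772505 [464.91435618 254.43312174 199.66661151] 4.8833 [-0.8   0.42  0.25  1.89 -0.14  0.84  0.16]
```

View pics/lift.png

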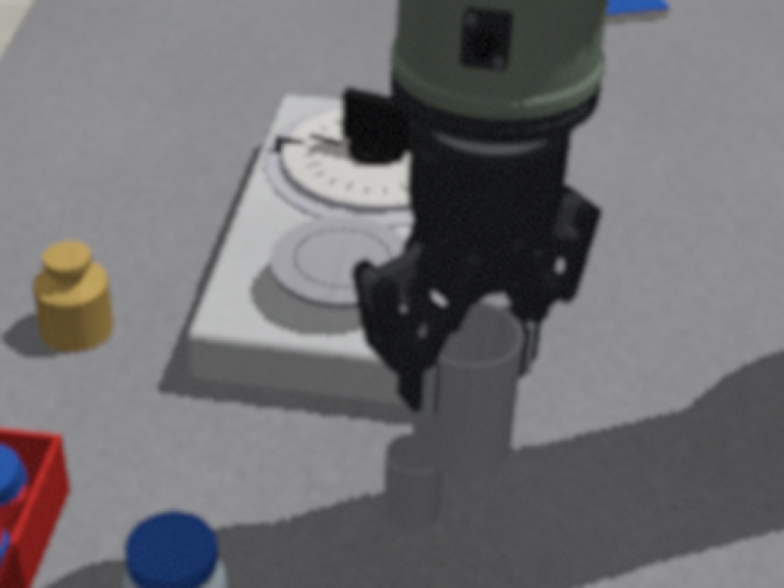

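The cup hangs straight in the grip at about (480,390) in the crop, and weighs about 3 N. Next I'll lower it onto the pan, using force as the cue.

```bash
python3 - <<'E'
from h import *
P=[555.5,-12.2]
movel([*P,200],max_speed=180); movel([*P,128],max_speed=80); wait(.3)
f0=read_state()["ft_force"][2]; print(f0)
for z in np.arange(122,107,-1.5):
    movel([*P,z],max_speed=15); wait(.1); f=np.mean([ (wait(.02),read_state()["ft_force"][2])[1] for _ in range(5)]); print(z,round(f-f0,2))
    if f-f0>-f0-.25 : break
print(read_state()["time"])
E
```

```text
-2.566794488304087
122.0 -0.51
120.5 0.2
119.0 1.13
117.5 1.71
116.0 1.93
114.5 3.07
10.9
```

```bash
python3 - <<'E'
from h import *
import pickle
open_gripper(); wait(.2)
movel([555.5,-12.2,230],max_speed=180)
movep([480,60,330],np.array(read_state()["tool_rot"])); wait(.3)
t=camera("top"); s=camera("side"); pickle.dump((t,s),open("p2.pkl","wb"))
save(t,"b2.png",(260,180,440,300),4.4); save(s,"s2.png",(230,110,380,230),5)
for c in(t,s):
    P=cloud(c); m=(np.hypot(P[...,0]-555,P[...,1]+12)<60)&(P[...,2]>150)&(P[...,2]<170)&(c["range_z"]>0)
    q=P[m]; print(q.mean(0),(q.min(0)+q.max(0))/2,np.median(q,0)) if len(q) else 0
print(read_state()["time"],read_state()["qpos"])
E
```

```text
[556.1973378  -10.45760802 155.3497392 ] [555.99440796 -11.68584543 155.71595097] [556.10936277  -6.4723839  155.83262466]
13.3333 [-0.51979238  0.19701071  0.32543169  1.83933106 -0.06958404  1.11807649
  0.47332969]
```

View pics/b2.png

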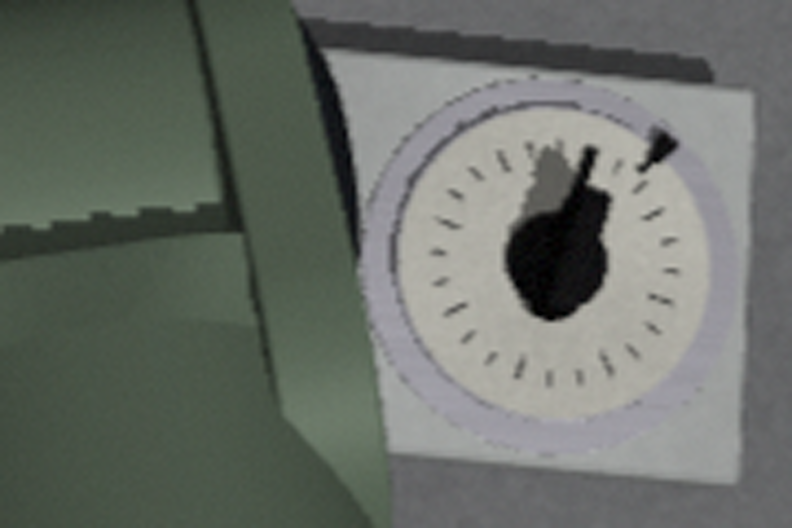

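View pics/s2.png

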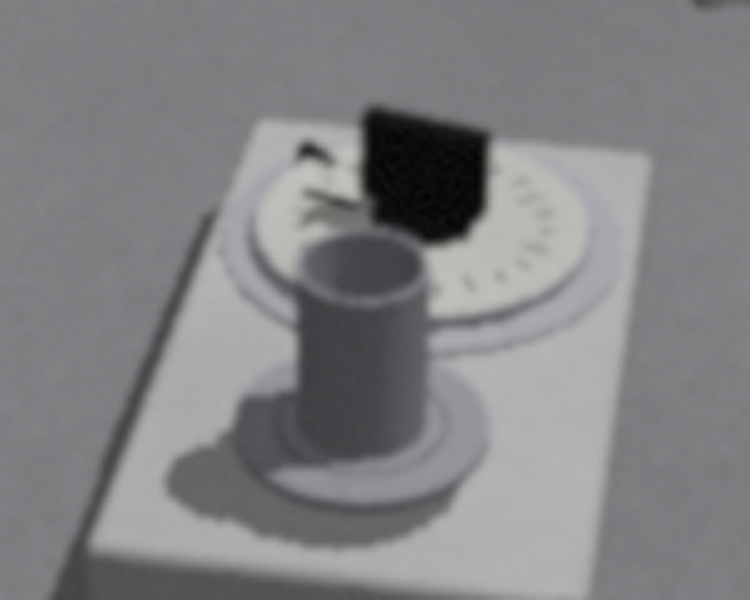

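The cup stands upright, centred on the engraved ring. In the top crop the pointer tip is at (641,170), the zero mark's outer end at (591,150), and the dial centre at about (552,260).

```bash
python3 - <<'E'
from h import *
import pickle
t,_=pickle.load(open("p2.pkl","rb"))
w=lambda u,v,z:ray(t,260+u/4.4,180+v/4.4,z)[:2]
k=w(552,260,67); print("knob",k)
K=np.array([541.8,-191])
for c in(k,K):
  for n,p in(("tip",w(641,170,69)),("mark",w(591,150,69))):
    d=p-c; print(n,p,np.hypot(*d),"cw angle from +x",np.arctan2(-d[1],d[0]))
def R(a): # tool x = -bar dir (cw angle a), y across
    x=-np.array([np.cos(a),-np.sin(a),0]); z=np.array([0,0,-1.]); return np.column_stack([x,np.cross(z,x),z])
for a in (.35,.9):
  for s in(0,np.pi): print(a,s,inverse_kinematics([*K,86],R(a+s)))
E
```

```text
knob [ 542.53972378 -190.68405553]
tip [ 589.96612356 -237.01116962] 66.29830235942916 cw angle from +x 0.7736734260621175
mark [ 599.85760737 -211.38373827] 60.94109159784633 cw angle from +x 0.3465629119003245
tip [ 589.96612356 -237.01116962] 66.61083386438784 cw angle from +x 0.7625202711784441
mark [ 599.85760737 -211.38373827] 61.53196372104486 cw angle from +x 0.3376500271910394
0.35 0 [ 0.0537919   0.65531443  0.26008607  1.85880673 -0.25840515  0.66021065
  1.68834441]
0.35 3.141592653589793 [-0.21899208  0.76291625  0.68327554  1.87271937 -0.68798745  0.75743956
 -1.0695254 ]
0.9 0 [ 9.43448714e-04  6.67496070e-01  3.37624041e-01  1.86162431e+00
 -3.37175702e-01  6.68504416e-01  1.20923597e+00]
0.9 3.141592653589793 [-0.27851854  0.80804202  0.78882723  1.87550129 -0.79196319  0.80480386
 -1.52915572]
```

```bash
cat >> h.py <<'E'
K=np.array([542.2,-190.7])
def R(a):
    x=-np.array([np.cos(a),-np.sin(a),0]); z=np.array([0,0,-1.]); return np.column_stack([x,np.cross(z,x),z])
def turn(a0,a1):
    movep([*K,210],R(a0)); movel([*K,87],max_speed=120); clamp()
    s=read_state(); print("clamped",s["finger_gap"],s["ft_force"],s["torque"])
    n=max(1,int(np.ceil(abs(a1-a0)/.1)))
    for a in np.linspace(a0,a1,n+1)[1:]: movep([*K,87],R(a))
    wait(.2); s=read_state(); print("turned",s["finger_gap"],s["ft_force"],s["torque"],s["tool_rot"][0])
    open_gripper(); wait(.1); movel([*K,210],max_speed=150)
E
python3 - <<'E'
from h import *
import pickle
turn(.345,.77)
movep([430,80,330],R(.77)); wait(.2)
t=camera("top"); s=camera("side"); pickle.dump((t,s),open("p3.pkl","wb"))
a=cv2.resize(t["image"][190:285,335:435],None,fx=6,fy=6,interpolation=cv2.INTER_CUBIC)
cv2.imwrite("pics/b3.png",a); print(read_state()["time"])
E
```

```text
clamped 15.082377710958367 [-6.01414958 -9.06017766  6.18221385] [-1.57246274  1.12385787 -0.03187754]
turned 15.290756075460928 [-4.74228048 -7.11756153  6.65817602] [-1.2284563   0.86715581 -0.01823408] [-7.16865211e-01  6.97211766e-01 -1.48052660e-04]
20.9833
```

View pics/b3.png

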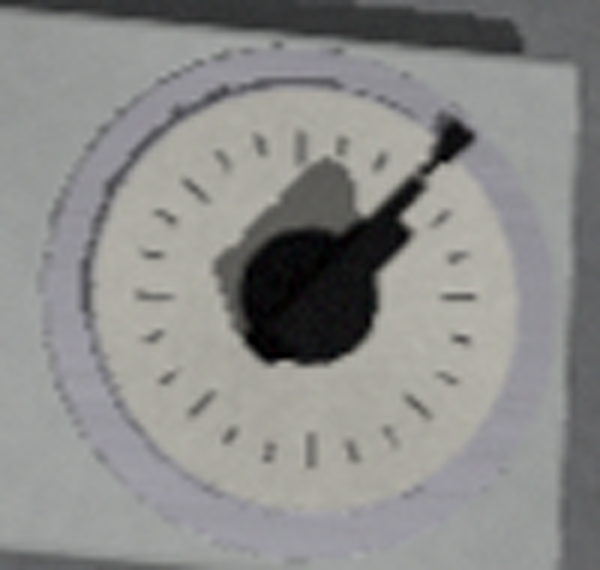

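The zero mark (390,215)–(423,182) is nearly in line with the pointer tip (430,171). I'll rectify this area to check it finely.

```bash
cat >> h.py <<'E'
def rect(c,sc=6):
    "metric top view of plane z=69: px=(−y), py=(−x), centred at K, ±90mm"
    W=[(K[0]+dx,K[1]+dy,69) for dx,dy in((80,80),(80,-80),(-80,-80),(-80,80))]
    src=np.float32([proj(c,w) for w in W]); dst=np.float32([(10,10),(170,10),(170,170),(10,170)])*sc
    return cv2.warpPerspective(c["image"],cv2.getPerspectiveTransform(src,dst),(180*sc,180*sc),flags=cv2.INTER_CUBIC)
E
python3 - <<'E'
from h import *
import pickle
t,_=pickle.load(open("p3.pkl","rb")); sc=6
r=rect(t,sc); g=r.max(2).astype(float)
# dial centre from ellipse of bright face
m=((r.min(2)>150)&(r.max(2).astype(int)-r[...,0]>8)).astype(np.uint8)
m=cv2.morphologyEx(m,cv2.MORPH_CLOSE,np.ones((25,25)))
cn=max(cv2.findContours(m,0,2)[0],key=cv2.contourArea); e=cv2.fitEllipse(cv2.convexHull(cn)); print("ellipse mm",np.array(e[0])/sc-90,np.array(e[1])/sc)
c0=np.array(e[0])
# polar profile: darkness centroid angle by radius
for C in (c0,np.array([540,540.])):
  for rad in range(38,84,3):
    th=np.arange(.3,1.25,.004); x=C[0]+rad*sc*np.sin(th); y=C[1]-rad*sc*np.cos(th)
    v=cv2.remap(g.astype(np.float32),x.astype(np.float32)[None],y.astype(np.float32)[None],1)[0]
    w=np.clip(120-v,0,None); w[abs(th-.76)>.2]=0
    print(rad, round((w*th).sum()/w.sum(),3) if w.sum()>0 else None, round(w.sum()), end=" | ")
  print()
cv2.imwrite("pics/r3.png",r[100:560,500:1080])
E
```

```text
ellipse mm [-0.13907878 -0.01414998] [155.7007548  156.82889811]
38 0.797 8028 | 41 0.82 6972 | 44 0.824 6950 | 47 0.795 4702 | 50 0.765 3201 | 53 0.767 3015 | 56 0.768 2823 | 59 0.765 2525 | 62 0.767 1738 | 65 0.747 474 | 68 0.75 1043 | 71 0.756 756 | 74 0.751 1209 | 77 0.756 2309 | 80 0.752 2653 | 83 0.738 3415 | 
38 0.797 8026 | 41 0.818 7033 | 44 0.823 7006 | 47 0.791 4601 | 50 0.763 3209 | 53 0.765 3008 | 56 0.766 2812 | 59 0.763 2531 | 62 0.765 1683 | 65 0.745 480 | 68 0.749 1040 | 71 0.754 765 | 74 0.749 1249 | 77 0.755 2312 | 80 0.75 2671 | 83 0.737 3428 |
```

View pics/r3.png

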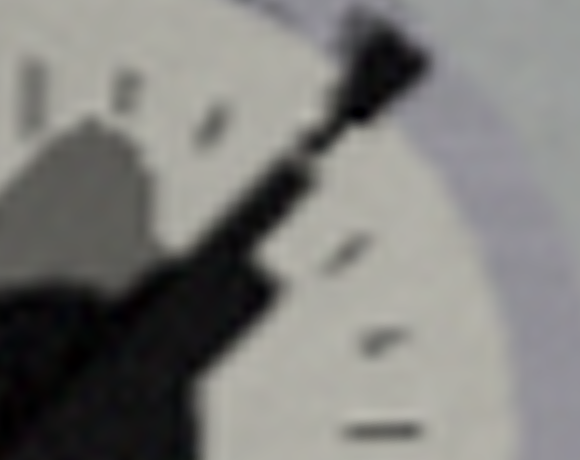

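The zero mark is at 0.766 rad and the pointer at about 0.752 rad. That's under 1 mm apart at the tip, well inside the 8 mm mark, and the cup is centred. The job is ready to hand in.

```bash
python3 - <<'E'
from h import *
print(finish_job(), read_state()["time"])
E
```

```text
the job is handed in; nothing more can be done
the job is handed in; nothing more can be done
```

The job is handed in: the cup stands upright in the middle of the pan, and the dial's zero mark is within about 1 mm of the pointer tip. The gripper is open and clear, nothing else on the bench was moved, and the clock was at about 21 s of the 50 s limit.

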